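# Snap the sprung dust cap into the detector port

## Robot

A 7-joint arm with a two-finger parallel gripper is mounted at the origin on a cart in front of the work surface, level with it; the furniture and walls round the work are solid. World frame = base frame: x ahead of the robot, y to its left, z up, the work surface at z = 0. Lengths are in m, angles in rad, forces in N, time in s.
With the tool pointing down it reaches from about 0.425 to 0.95 m from the base axis. Payload 4.7 kg.
Tool frame: the origin (TCP) lies at the very end of the fingers, on their centre line; the grasp point (between the pads) lies 19 mm behind it; z points along the fingers, y is the line along which they close (so a half turn about z gives the same grasp; the last joint's range is limited). The gripper opens to 85 mm and grips with 20 to 120 N. Pads are 22 mm wide; open, the fingers measure 114 mm over their backs; the gripper's body (76 mm by 85 mm) begins 54 mm behind the grasp point. The pads swing forward as they close: fully open they stand 13 mm farther back than shut.
Start: joints at [-1.274, 0.469, -0.049, 1.532, 0.024, 1.141, -0.082], TCP at [0.216, 0.64, 0.231] pointing down, gripper open.
Joint ranges: [-2.59, 2.59], [-0.33, 1.99], [-1.39, 1.29], [0.1, 2.45], [-1.04, 4.18], [0.21, 1.99], [-2.66, 2.66]. Speed limits (rad/s): [2.57, 2.57, 3.14, 3.14, 3.14, 3.14, 3.14].

## Interface

Orientations are given as a unit quaternion [x, y, z, w].
In Python, from station import readout, vision, ticket gives the robot as it stands.
- The arm moves only by the tool drive_tool, never from a script. Its argument "plan" is a list of rows, each an object of numbers: "tx", "ty", "tz": the shift along the world's x, y, z in cm; "wx", "wy", "wz": the turn, a rotation vector about the world's x, y, z in degrees; "jaw": the opening, from 0 (shut) to 1 (fully open). A call has 1 to 8 rows; each row shifts and turns the commanded pose from where the row before left it; what a row does not reach is not made up. A row lasts 1/10 s, in which the tool goes at most 50 mm and 8.59 degrees, less where a joint would pass 70% of its speed; a pose out of reach is approached as far as the arm can. A call with a gripper value outside its range is refused whole. The fingers move at their own pace and stop on an object; "grip_force" is the grip in N (left out, the last holds). Time passes only in rows, so rows that do not move let the fingers close. It gives the time, the measured TCP pose, the force, the opening and the grip force at its end, in the units of the state.
- readout.sense(): the state, without advancing time (a new reading comes with each control period).
- vision.capture(name): name is "side" or "top"; returns (picture, depth): 384x512x3 uint8, red, green, blue; 384x512 float32, m along the optical axis (not along the pixel's ray), 0 where there is no reading.
- vision.camera_model(name): a dict with "fovy" (degrees; the focal length in pixels is half the picture's height over the tangent of half this angle, whatever the lens; pixels are square), "cx", "cy" (the principal point, pixels), "D" ([k1, k2, p1, p2, k3] as OpenCV has them; the pictures are not rectified), "rvec" (rotation vector, rad) and "tvec" (3), from world to camera coordinates, as OpenCV has them. Camera axes: x right, y down, z forward; pixel columns grow to the right and rows downward; lengths in m; the calibration is good to about 2 mm. A picture is of the moment at which its call begins. camera_model takes no time and is no camera call.
- ticket.sign_off(): hands the job in; it is judged then, once.
The state is a dict: "t": time; "joints": joint angles; "dq": joint speeds; "joint_efforts": joint torques, N m; "tcp_pos": TCP position; "ee_rot": TCP orientation; "wrist_force": force on the tool from outside, world axes, zero at the start; "wrist_torque": the same for the moment, N m; "finger_gap": opening from 0.0 (shut) to 1.0 (fully open); "grasp_force": force on a finger pad.
Only numpy, scipy, OpenCV 4.12 (cv2) and the standard library are available. Lean on these libraries where they do the work, as an engineer would, in place of code of your own. Each camera call takes 0.05 s, during which the arm holds its last target. There are 200 camera calls.

## Task

Close the open port on top of the detector head with the sprung dust cap: pinch the cap's two ears together, press the cap gently into the mouth until its flange is home on the rim, and let the ears spring apart so that the hooks catch under the rim and the cap stays latched and level. The port tube's height has to be felt, so do not push the cap against the port with more than about 25 N, and leave the small things on the bench where they stand.

Things in the scene. Friction and masses are not known exactly. Their poses are not given: they have to be found in the camera images.
- cap: Black round dust cap, loose, standing plug-down on the bench: 64 mm across, 40 mm high, about 0.09 kg. Origin: centre of the plug's underside; z up; the ears are pinched together along y. Plug 45 mm across, 0 to 11 mm up (lower edge chamfered to 40 mm across); flange disc 64 mm across, 11 to 15 mm; above it two upright ears; at the plug's sides two hooks.
- cap_ears (a point): Point midway between the cap's two ears, 28 mm above the plug's underside, axes as the cap's. The ears stand 15.5 to 40 mm above the underside, each 20 mm wide (along x), 5 mm thick; outer faces 38 mm apart when free, 26 mm when fully pinched (they then meet a stop).
- cap_hooks (a point): Point midway between the hooks, 2.5 mm above the plug's underside. Each ear carries one hook, 12 mm wide, 1 to 4 mm above the underside; over both hooks the cap measures 55 mm when free, 43 mm fully pinched. Unpinched, the flat hooks land on the rim and the cap will not enter the 48 mm mouth.
- tab_left (a joint): Inward travel of the ear and hook on the cap's +y side, m: 0 = sprung out, 0.006 = fully pinched. Its spring pushes outward with 2 N at 0 and 5 N at 0.006.
- tab_right (a joint): The same for the ear and hook on the cap's -y side.
- port: Detector head, fixed on the bench: white housing 110 x 96 mm, its top 43 mm up, with a collar (84 mm across, up to 54 mm) from which an upright aluminium port tube 70 mm across stands out. Origin: centre of the housing's underside, on the tube's axis; z up, x along the 110 mm side. The tube is clamped at an unknown height: its flat rim stands 70 to 100 mm above this origin.
- port_axis (a point): Fixed point on the tube's axis 70 mm above the port's origin: the lowest height the rim can have (it does not move with the tube). Mouth 48 mm across; the lip is 4 mm thick, below it the bore is 60 mm across: there the hooks catch. A sprung seat fills the mouth, its top 4 mm below the rim when free.
- seat (a joint): How far the sprung seat in the mouth is pushed down, m: 0 free; 0.007 cap home (flange on the rim, hooks 3 mm below the lip). With the ears then let go the hooks spread and the seat lifts the cap 3 mm until they bear under the lip: 0.004 latched. The spring pushes up with 1 N at 0 and 0.4 N more per mm.
- conical_flask: Bystander: small clear conical flask, 60 mm across, 75 mm high, loose; origin at the centre of its underside.
- screw_cap: Bystander: black ribbed screw cap with no ears, 41 mm across, 24 mm high, open side up, loose; origin at the centre of its underside.
- vial: Bystander: clear glass vial with a black lid, 27 mm across, 56 mm high, loose; origin at the centre of its underside.
- small_beaker: Bystander: small white plastic beaker, 45 mm across, 54 mm high, loose; origin at the centre of its underside.
- tape: Bystander: roll of paper tape lying flat, 66 mm across, 19 mm high, loose; origin at the centre of its underside.

How it is judged:
By the outcome, as a careful person would: the job done as asked, in the order asked, and still so for the second after the job is handed in, with the robot touching nothing.
It also fails if it takes over 54 s, if anything falls off the work surface, if the arm or the gripper's body presses on something with over 40 N, if the wrist force passes 120 N, or if a joint passes its speed limit or range.

## Working session

There is one attempt and no reset: what is moved stays moved. The work goes in short steps, Python scripts to look and compute and a tool call to move; the robot and the scene stay as the last step left them, time stands still between calls to the robot, and variables do not carry over. Pictures are saved under pics/ and viewed, at most 10 in all, crops included, and the job is handed in when it is done.

Besides the shell and the picture viewer there is one more tool, called after ">>>" as name([rows], argument=value, ...), one row to a line, values as JSON. drive_tool: Moves the arm, as the interface text tells. Its arguments: {"type":"object","properties":{"plan":{"type":"array"},"grip_force":{"type":"number"}},"required":["plan"]}

```bash
mkdir -p pics
cat > h.py <<'E'
import numpy as np, cv2
from station import readout, vision, ticket
def cam(n):
    m=vision.camera_model(n); f=192/np.tan(np.radians(m["fovy"])/2)
    K=np.array([[f,0,m["cx"]],[0,f,m["cy"]],[0,0,1.]])
    R=cv2.Rodrigues(np.array(m["rvec"],float))[0]
    return K,np.array(m["D"],float),R,np.array(m["tvec"],float).reshape(3)
def cloud(n,depth):
    K,D,R,t=cam(n); v,u=np.mgrid[0:384,0:512]
    p=cv2.undistortPoints(np.stack([u,v],-1).reshape(-1,1,2).astype(float),K,D).reshape(384,512,2)
    P=np.dstack([p,np.ones((384,512))])*depth[...,None]
    W=(P-t)@R; W[depth<=0]=np.nan
    return W
def proj(n,X):
    K,D,R,t=cam(n); return cv2.projectPoints(np.array(X,float).reshape(-1,1,3),cv2.Rodrigues(R)[0],t,K,D)[0].reshape(-1,2)
def grab(n,tag):
    p,d=vision.capture(n); cv2.imwrite(f"pics/{tag}.png",p[...,::-1]); np.savez(f"{tag}.npz",p=p,d=d); return p,d
E
python3 - <<'E'
from h import *
for n in("top","side"):
    p,d=grab(n,n+"0"); K,D,R,t=cam(n); print(n,"cam at",-R.T@t,"f",K[0,0],D)
a=cv2.imread("pics/top0.png");b=cv2.imread("pics/side0.png")
print(readout.sense())
E
```

```text
top cam at [0.32304187 0.27635996 0.91226916] f 420.6693624481649 [-0.13627488  0.          0.          0.          0.        ]
side cam at [-0.14158104  0.60335812  0.56550133] f 437.70030062596817 [0.05043773 0.         0.         0.         0.        ]
{'t': 0.1, 'joints': array([-1.27390665,  0.46935899, -0.04861675,  1.53357372,  0.02411277,
        1.14102363, -0.08228954]), 'dq': array([ 0.00054326, -0.00076331,  0.00147189, -0.00307355, -0.00090568,
        0.00287697, -0.00016595]), 'joint_efforts': array([ 2.07197891e-04, -5.11517251e+01, -4.72139928e-02, -2.38392144e+01,
        1.08722443e-02,  4.38883522e-03, -2.38584397e-05]), 'tcp_pos': array([0.21584649, 0.63899691, 0.23036797]), 'ee_rot': array([ 1.62143637e-01,  9.86766766e-01, -8.81660127e-04, -1.12058213e-04]), 'wrist_force': array([-0.70232268,  0.22766791,  0.80934393]), 'wrist_torque': array([-0.03330664,  0.00591954,  0.01832781]), 'grasp_force': 0.0, 'finger_gap': 1.0019426773423699}
```

View pics/top0.png

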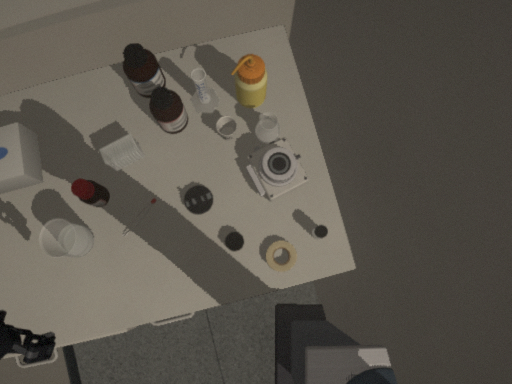

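View pics/side0.png

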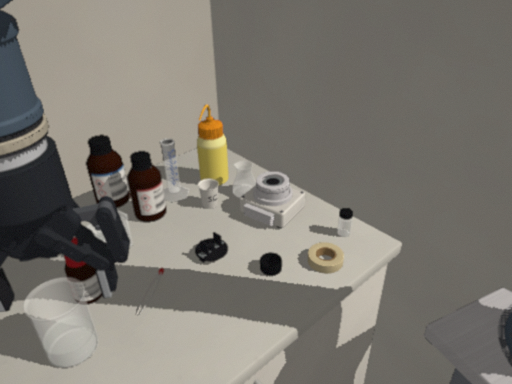

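The top view shows the dust cap with its ears at about (198,199), the port mouth at (279,164), the screw cap at (234,241), the tape at (281,256) and the vial at (320,231). In the side view the cap is at (211,248) and the port at (273,185). Next I'll measure the cap and port.

Run:
```python
from h import *
for n in("top","side"):
    z=np.load(n+"0.npz"); W=cloud(n,z["d"]); p=z["p"]
    box={"top":((165,232,170,228),(240,310,135,202)),"side":((190,235,230,268),(235,310,165,225))}[n]
    for nm,(u0,u1,v0,v1) in zip(("cap","port"),box):
        w=W[v0:v1,u0:u1].reshape(-1,3); g=p[v0:v1,u0:u1].mean(-1).ravel()
        print(n,nm,"zs",np.nanpercentile(w[:,2],[1,10,50,90,99]).round(4), "frac valid",np.isfinite(w[:,2]).mean())
        bins=[(0.009,0.019),(0.03,0.045)] if nm=="cap" else [(0.038,0.047),(0.05,0.058),(0.062,0.11)]
        for lo,hi in bins:
            s=(w[:,2]>lo)&(w[:,2]<hi); q=w[s]
            if len(q)<5: print(lo,len(q)); continue
            (c,sz,an)=cv2.minAreaRect((q[:,:2]*1000).astype(np.float32))
            print("  z",lo,hi,len(q),"mean",q.mean(0).round(4),"rect c",np.round(c,1),"size",np.round(sz,1),"ang",round(an,1), "zmed",np.median(q[:,2]).round(4))
K,D,R,t=cam("top")
a=cv2.imread("pics/top0.png"); b=cv2.imread("pics/side0.png")
c1=cv2.resize(a[165:235,165:235],(400,400),interpolation=cv2.INTER_CUBIC);c2=cv2.resize(b[220:275,180:245],(400,340),interpolation=cv2.INTER_CUBIC)
o=np.zeros((400,800,3),np.uint8);o[:,:400]=c1;o[:340,400:]=c2
cv2.imwrite("pics/capcrop.png",np.clip(o.astype(float)*2,0,255).astype(np.uint8))
```

```text
top cap zs [-0.0078 -0.006  -0.0037  0.0108  0.0333] frac valid 0.9945959855892949
  z 0.009 0.019 495 mean [0.4644 0.3937 0.0113] rect c [465.3 394.6] size [61.1 59.7] ang 46.1 zmed 0.0111
  z 0.03 0.045 50 mean [0.4646 0.3944 0.0349] rect c [464.9 394.1] size [18.8 37.1] ang 22.0 zmed 0.0351
top port zs [-0.0072 -0.0051  0.0324  0.0747  0.0787] frac valid 0.9970149253731343
  z 0.038 0.047 680 mean [0.527  0.2245 0.0399] rect c [540.7 228. ] size [128.7  95.7] ang 28.9 zmed 0.0395
  z 0.05 0.058 234 mean [0.5268 0.2262 0.0519] rect c [526.6 225. ] size [81.3 71.8] ang 79.6 zmed 0.0517
  z 0.062 0.11 811 mean [0.5301 0.2243 0.0749] rect c [531.6 223.7] size [68.6 69.5] ang 64.2 zmed 0.0755
side cap zs [-0.0049 -0.0038 -0.0019  0.0206  0.0371] frac valid 0.9941520467836257
  z 0.009 0.019 459 mean [0.457  0.3965 0.0126] rect c [462.6 396.1] size [63.6 62.2] ang 39.9 zmed 0.0124
  z 0.03 0.045 81 mean [0.4618 0.3963 0.0348] rect c [462.4 395. ] size [22.1 38.6] ang 21.4 zmed 0.0351
side port zs [-0.0143 -0.0032  0.0327  0.073   0.0791] frac valid 0.996
  z 0.038 0.047 656 mean [0.5243 0.2281 0.041 ] rect c [541.1 198.1] size [181.8 166.7] ang 83.3 zmed 0.0404
  z 0.05 0.058 274 mean [0.5364 0.2353 0.053 ] rect c [550.7 203.6] size [165.9 141.6] ang 67.1 zmed 0.0523
  z 0.062 0.11 751 mean [0.5345 0.2298 0.0732] rect c [568.6 226.6] size [148.3  71.4] ang 2.2 zmed 0.074
```

View pics/capcrop.png

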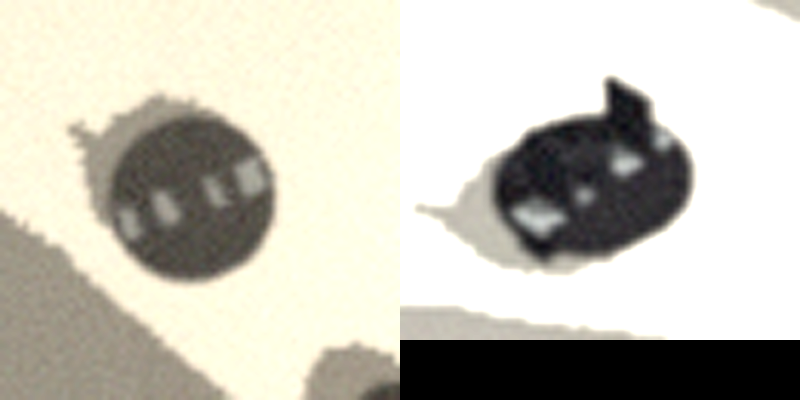

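The cap's ears sit at about (0.464, 0.395) and close along 112° in the world. The top and side cameras agree to within 3 mm. The flange should be 15 mm up, and the top camera reads it about 4 mm low, which matches its error on the bench. Corrected the same way, the rim is at z≈0.079. I'll move above the cap with the jaws partly closed.

>>> drive_tool([
  {"tx":3.5,"ty":-3.5,"wz":8.1,"jaw":0.6},
  {"tx":3.5,"ty":-3.5,"wz":8.1,"jaw":0.6},
  {"tx":3.5,"ty":-3.5,"wz":8.1,"jaw":0.6},
  {"tx":3.5,"ty":-3.5,"wz":8.1,"jaw":0.6},
  {"tx":3.5,"ty":-3.5,"wz":8.1,"jaw":0.6},
  {"tx":3.5,"ty":-3.5,"jaw":0.6},
  {"tx":3.5,"ty":-3.5,"jaw":0.6},
  {"jaw":0.6},
], grip_force=40)

```text
validation failed for argument at $.pl...
```

>>> drive_tool([
  {"tx":3.5,"ty":-3.5,"tz":0,"wx":0,"wy":0,"wz":8.1,"jaw":0.6},
  {"tx":3.5,"ty":-3.5,"tz":0,"wx":0,"wy":0,"wz":8.1,"jaw":0.6},
  {"tx":3.5,"ty":-3.5,"tz":0,"wx":0,"wy":0,"wz":8.1,"jaw":0.6},
  {"tx":3.5,"ty":-3.5,"tz":0,"wx":0,"wy":0,"wz":8.1,"jaw":0.6},
  {"tx":3.5,"ty":-3.5,"tz":0,"wx":0,"wy":0,"wz":8.1,"jaw":0.6},
  {"tx":3.5,"ty":-3.5,"tz":0,"wx":0,"wy":0,"wz":0,"jaw":0.6},
  {"tx":3.5,"ty":-3.5,"tz":0,"wx":0,"wy":0,"wz":0,"jaw":0.6},
  {"tx":0,"ty":0,"tz":0,"wx":0,"wy":0,"wz":0,"jaw":0.6},
], grip_force=40)

```text
t: 0.9
tcp_pos: [0.4679, 0.3863, 0.2308]
ee_rot: [-0.182, 0.983, -0.003, 0.001]
wrist_force: [-0.4, -1.4, 0.1]
finger_gap: 0.603
grasp_force: 0.0
```

>>> drive_tool([
  {"tx":0.3,"ty":0,"tz":-4,"wx":0,"wy":0,"wz":1,"jaw":0.6},
  {"tx":0,"ty":0,"tz":-4,"wx":0,"wy":0,"wz":0,"jaw":0.6},
  {"tx":0,"ty":0,"tz":-4,"wx":0,"wy":0,"wz":0,"jaw":0.6},
  {"tx":0,"ty":0,"tz":-2,"wx":0,"wy":0,"wz":0,"jaw":0.6},
  {"tx":0,"ty":0,"tz":0,"wx":0,"wy":0,"wz":0,"jaw":0.6},
  {"tx":0,"ty":0,"tz":0,"wx":0,"wy":0,"wz":0,"jaw":0.6},
])

```text
t: 1.5
tcp_pos: [0.464, 0.3948, 0.0915]
ee_rot: [-0.198, 0.98, 0.0, -0.0]
wrist_force: [-0.2, 0.3, 0.7]
finger_gap: 0.601
grasp_force: 0.0
```

Run:
```python
from h import *
a,d1=grab("top","top1"); b,d2=grab("side","side1"); s=readout.sense(); print(s["t"],s["tcp_pos"],s["ee_rot"])
c1=cv2.resize(a[160:240,160:240,::-1],(400,400),interpolation=cv2.INTER_CUBIC);c2=cv2.resize(b[190:270,170:250,::-1],(400,400),interpolation=cv2.INTER_CUBIC)
cv2.imwrite("pics/c1.png",np.clip(np.hstack([c1,c2]).astype(float)*2,0,255).astype(np.uint8))
```

```text
1.6 [0.46484392 0.39554318 0.09301588] [-1.97958221e-01  9.80209232e-01  8.76474736e-04  1.27899101e-03]
```

View pics/c1.png

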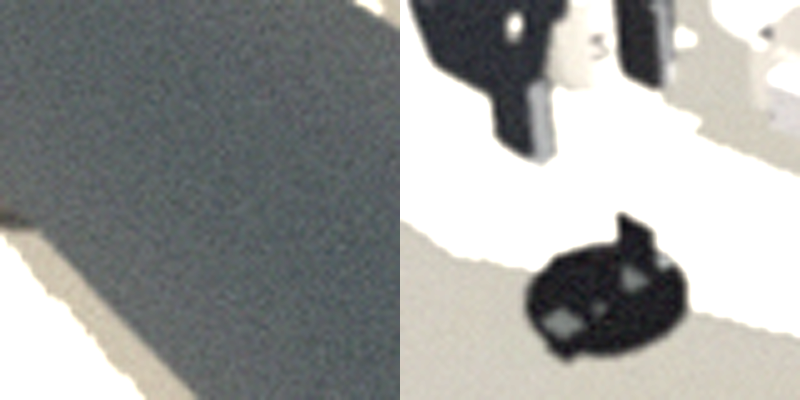

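The fingers straddle the cap in line with its ears: the tips are at about (540,155) and (660,85) in the crop, above the cap at (610,300). Next I'll go down slowly.

>>> drive_tool([
  {"tx":0,"ty":0,"tz":-2.5,"wx":0,"wy":0,"wz":0,"jaw":0.6},
  {"tx":0,"ty":0,"tz":-2.5,"wx":0,"wy":0,"wz":0,"jaw":0.6},
  {"tx":0,"ty":0,"tz":-1.5,"wx":0,"wy":0,"wz":0,"jaw":0.6},
  {"tx":0,"ty":0,"tz":-0.5,"wx":0,"wy":0,"wz":0,"jaw":0.6},
  {"tx":0,"ty":0,"tz":0,"wx":0,"wy":0,"wz":0,"jaw":0.6},
  {"tx":0,"ty":0,"tz":0,"wx":0,"wy":0,"wz":0,"jaw":0.6},
])

```text
t: 2.2
tcp_pos: [0.4647, 0.3953, 0.0225]
ee_rot: [-0.198, 0.98, 0.001, 0.001]
wrist_force: [-0.1, -0.7, -0.7]
finger_gap: 0.598
grasp_force: 0.0
```

>>> drive_tool([
  {"tx":0,"ty":0,"tz":-0.3,"wx":0,"wy":0,"wz":0,"jaw":0.5},
  {"tx":0,"ty":0,"tz":0,"wx":0,"wy":0,"wz":0,"jaw":0.4},
  {"tx":0,"ty":0,"tz":0,"wx":0,"wy":0,"wz":0,"jaw":0.3},
  {"tx":0,"ty":0,"tz":0,"wx":0,"wy":0,"wz":0,"jaw":0.2},
  {"tx":0,"ty":0,"tz":0,"wx":0,"wy":0,"wz":0,"jaw":0.2},
  {"tx":0,"ty":0,"tz":0,"wx":0,"wy":0,"wz":0,"jaw":0.2},
], grip_force=40)

```text
t: 2.8
tcp_pos: [0.4648, 0.3952, 0.0201]
ee_rot: [-0.198, 0.98, 0.001, 0.001]
wrist_force: [-1.5, -2.0, 8.3]
finger_gap: 0.267
grasp_force: 40.2
```

>>> drive_tool([
  {"tx":0,"ty":0,"tz":1,"wx":0,"wy":0,"wz":0,"jaw":0.2},
  {"tx":0,"ty":0,"tz":3,"wx":0,"wy":0,"wz":0,"jaw":0.2},
  {"tx":0,"ty":0,"tz":4,"wx":0,"wy":0,"wz":0,"jaw":0.2},
  {"tx":0,"ty":0,"tz":4,"wx":0,"wy":0,"wz":0,"jaw":0.2},
  {"tx":0,"ty":0,"tz":2,"wx":0,"wy":0,"wz":0,"jaw":0.2},
  {"tx":0,"ty":0,"tz":0,"wx":0,"wy":0,"wz":0,"jaw":0.2},
  {"tx":0,"ty":0,"tz":0,"wx":0,"wy":0,"wz":0,"jaw":0.2},
])

```text
t: 3.5
tcp_pos: [0.4637, 0.3942, 0.1582]
ee_rot: [-0.198, 0.98, -0.0, -0.0]
wrist_force: [0.0, -0.6, -1.7]
finger_gap: 0.271
grasp_force: 39.5
```

Run:
```python
from h import *
b,d2=grab("side","side2"); s=readout.sense(); print(s["t"],s["tcp_pos"],s["ee_rot"],s["wrist_force"],s["finger_gap"])
u,v=proj("side",s["tcp_pos"])[0].astype(int);print(u,v)
c2=cv2.resize(b[v-50:v+50,u-60:u+60,::-1],(720,600),interpolation=cv2.INTER_CUBIC)
cv2.imwrite("pics/c2.png",np.clip(c2.astype(float)*2,0,255).astype(np.uint8))
```

```text
3.55 [0.46322738 0.39369041 0.15716159] [-1.97944683e-01  9.80212413e-01 -6.45645046e-04 -1.05427819e-03] [-0.49882176 -0.27381445 -1.54808995] 0.2675768814437284
205 184
```

View pics/c2.png

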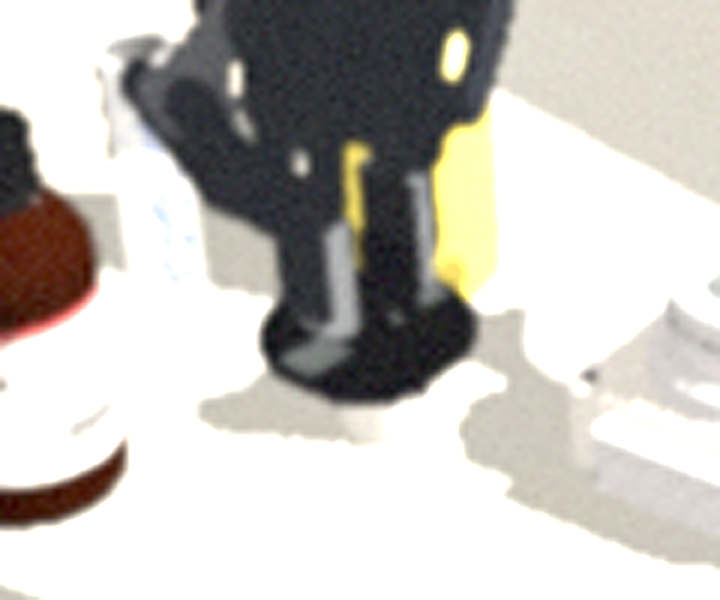

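The cap is held level between the pads, with its flange at about (370,340) in the crop. Next I'll measure the cap and the port in the same camera so its bias cancels.

```bash
cat >> h.py <<'E'
from scipy.optimize import least_squares
def circ(W,c,zlo,zhi,r,rmax):
    q=W.reshape(-1,3); q=q[(q[:,2]>zlo)&(q[:,2]<zhi)&(np.hypot(q[:,0]-c[0],q[:,1]-c[1])<rmax)]
    hull=cv2.convexHull((q[:,:2]*1000).astype(np.float32)).reshape(-1,2)/1000
    s=least_squares(lambda x:np.hypot(hull[:,0]-x[0],hull[:,1]-x[1])-r,c,loss="soft_l1",f_scale=.001)
    e=np.abs(s.fun); return s.x.round(4),len(q),len(hull),np.median(e).round(4),np.median(q[:,2]).round(4)
E
python3 - <<'E'
from h import *
for f,n in(("top0","top"),("side0","side"),("side2","side")):
    W=cloud(n,np.load(f+".npz")["d"])
    print(f,"port",circ(W,(.531,.225),.068,.09,.035,.045))
    if f!="side2": print(f,"cap",circ(W,(.464,.395),.006,.018,.032,.04))
    else:
        q=W.reshape(-1,3);q=q[np.hypot(q[:,0]-.463,q[:,1]-.394)<.034]
        print(np.histogram(q[:,2],bins=np.arange(.125,.175,.003)))
        for z in(.142,.145,.148): print(f,"cap",z,circ(W,(.463,.394),z,z+.009,.032,.045))
E
```

```text
top0 port (array([0.5319, 0.2239]), 789, 34, np.float64(0.0003), np.float64(0.0756))
top0 cap (array([0.4652, 0.3951]), 551, 31, np.float64(0.0008), np.float64(0.0109))
side0 port (array([0.5292, 0.2252]), 574, 31, np.float64(0.0006), np.float64(0.0758))
side0 cap (array([0.4633, 0.3955]), 458, 20, np.float64(0.0007), np.float64(0.0124))
side2 port (array([0.529 , 0.2246]), 563, 29, np.float64(0.0006), np.float64(0.0756))
(array([  0,   0,   0,   8,  15,   0,   2,  51, 365,  22,  23,  29,  38,
        35,  37,  46]), array([0.125, 0.128, 0.131, 0.134, 0.137, 0.14 , 0.143, 0.146, 0.149,
       0.152, 0.155, 0.158, 0.161, 0.164, 0.167, 0.17 , 0.173]))
side2 cap 0.142 (array([0.4621, 0.3948]), 368, 27, np.float64(0.0005), np.float64(0.15))
side2 cap 0.145 (array([0.4621, 0.395 ]), 433, 26, np.float64(0.0005), np.float64(0.1502))
side2 cap 0.148 (array([0.4621, 0.395 ]), 425, 26, np.float64(0.0005), np.float64(0.1503))
```

>>> drive_tool([
  {"tx":1.7,"ty":-4.3,"tz":0,"wx":0,"wy":0,"wz":0,"jaw":0.2},
  {"tx":1.7,"ty":-4.3,"tz":0,"wx":0,"wy":0,"wz":0,"jaw":0.2},
  {"tx":1.7,"ty":-4.3,"tz":0,"wx":0,"wy":0,"wz":0,"jaw":0.2},
  {"tx":1.6,"ty":-4.1,"tz":0,"wx":0,"wy":0,"wz":0,"jaw":0.2},
  {"tx":0,"ty":0,"tz":-2,"wx":0,"wy":0,"wz":0,"jaw":0.2},
  {"tx":0,"ty":0,"tz":-1.5,"wx":0,"wy":0,"wz":0,"jaw":0.2},
  {"tx":0,"ty":0,"tz":0,"wx":0,"wy":0,"wz":0,"jaw":0.2},
  {"tx":0,"ty":0,"tz":0,"wx":0,"wy":0,"wz":0,"jaw":0.2},
])

```text
t: 4.35
tcp_pos: [0.5302, 0.2245, 0.1222]
ee_rot: [-0.198, 0.98, -0.0, -0.001]
wrist_force: [1.3, -0.3, -1.1]
finger_gap: 0.269
grasp_force: 39.5
```

Run:
```python
from h import *
b,d=grab("side","side3"); s=readout.sense(); t=s["tcp_pos"]; print(s["t"],t,s["ee_rot"],s["wrist_force"],s["finger_gap"])
W=cloud("side",d)
z=t[2]-.0051-.0018
print("cap",circ(W,t[:2],z-.004,z+.004,.032,.045))
print("port(lower part visible)",circ(W,(.530,.2245),.06,.09,.035,.045))
u,v=proj("side",t)[0].astype(int)
c2=cv2.resize(b[v-40:v+60,u-60:u+60,::-1],(720,600),interpolation=cv2.INTER_CUBIC)
cv2.imwrite("pics/c3.png",np.clip(c2.astype(float)*1.3,0,255).astype(np.uint8))
```

```text
4.4 [0.53071427 0.22487767 0.12295987] [-1.98344214e-01  9.80132298e-01 -2.64634051e-05 -5.00349442e-04] [ 0.76043581 -0.28798653 -0.67244251] 0.26403700832257954
cap (array([0.5287, 0.2255]), 297, 18, np.float64(0.0005), np.float64(0.1142))
port(lower part visible) (array([0.5292, 0.225 ]), 632, 32, np.float64(0.0004), np.float64(0.074))
```

View pics/c3.png

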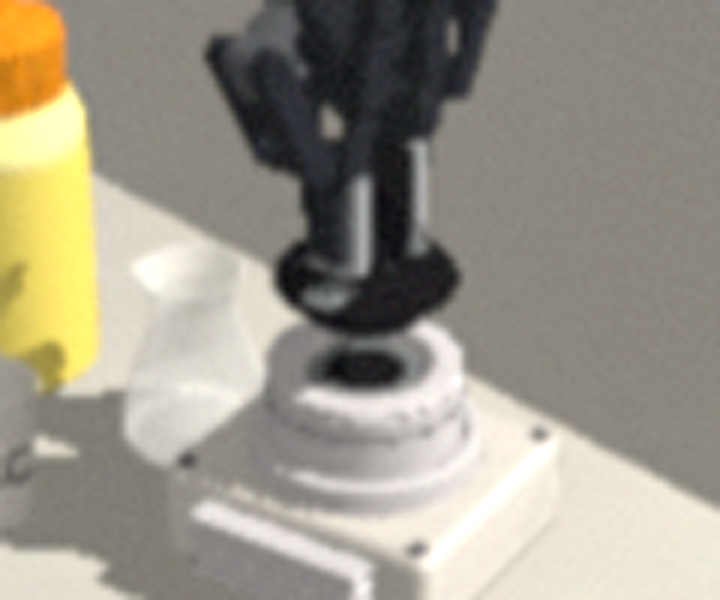

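The cap is at about (365,280) in the crop, directly above the mouth at (370,360). The measured offset is about 0.5 mm in each axis. I'll descend and then feel for the seat.

>>> drive_tool([
  {"tx":0.05,"ty":-0.05,"tz":-1.0,"wx":0,"wy":0,"wz":0,"jaw":0.2},
  {"tx":0,"ty":0,"tz":-0.8,"wx":0,"wy":0,"wz":0,"jaw":0.2},
  {"tx":0,"ty":0,"tz":-0.2,"wx":0,"wy":0,"wz":0,"jaw":0.2},
  {"tx":0,"ty":0,"tz":-0.2,"wx":0,"wy":0,"wz":0,"jaw":0.2},
  {"tx":0,"ty":0,"tz":-0.2,"wx":0,"wy":0,"wz":0,"jaw":0.2},
  {"tx":0,"ty":0,"tz":0,"wx":0,"wy":0,"wz":0,"jaw":0.2},
], grip_force=60)

```text
t: 5.0
tcp_pos: [0.5315, 0.224, 0.0992]
ee_rot: [-0.198, 0.98, 0.0, -0.0]
wrist_force: [-0.7, -1.0, -1.9]
finger_gap: 0.245
grasp_force: 62.5
```

>>> drive_tool([
  {"tx":0,"ty":0,"tz":-0.2,"wx":0,"wy":0,"wz":0,"jaw":0.2},
  {"tx":0,"ty":0,"tz":-0.2,"wx":0,"wy":0,"wz":0,"jaw":0.2},
  {"tx":0,"ty":0,"tz":0,"wx":0,"wy":0,"wz":0,"jaw":0.2},
  {"tx":0,"ty":0,"tz":0,"wx":0,"wy":0,"wz":0,"jaw":0.2},
])

```text
t: 5.4
tcp_pos: [0.5318, 0.2242, 0.0956]
ee_rot: [-0.198, 0.98, 0.0, 0.0]
wrist_force: [-0.2, 0.1, 0.7]
finger_gap: 0.242
grasp_force: 62.7
```

>>> drive_tool([
  {"tx":0,"ty":0,"tz":-0.2,"wx":0,"wy":0,"wz":0,"jaw":0.2},
  {"tx":0,"ty":0,"tz":-0.1,"wx":0,"wy":0,"wz":0,"jaw":0.2},
  {"tx":0,"ty":0,"tz":0,"wx":0,"wy":0,"wz":0,"jaw":0.2},
  {"tx":0,"ty":0,"tz":0,"wx":0,"wy":0,"wz":0,"jaw":0.2},
])

```text
t: 5.8
tcp_pos: [0.5318, 0.2242, 0.0925]
ee_rot: [-0.198, 0.98, 0.0, 0.0]
wrist_force: [-0.0, 0.9, 2.2]
finger_gap: 0.246
grasp_force: 62.9
```

>>> drive_tool([
  {"tx":0,"ty":0,"tz":-0.1,"wx":0,"wy":0,"wz":0,"jaw":0.2},
  {"tx":0,"ty":0,"tz":-0.1,"wx":0,"wy":0,"wz":0,"jaw":0.2},
  {"tx":0,"ty":0,"tz":0,"wx":0,"wy":0,"wz":0,"jaw":0.2},
  {"tx":0,"ty":0,"tz":0,"wx":0,"wy":0,"wz":0,"jaw":0.2},
])

```text
t: 6.2
tcp_pos: [0.5318, 0.2242, 0.0907]
ee_rot: [-0.198, 0.98, 0.0, 0.0]
wrist_force: [0.0, 0.1, 4.8]
finger_gap: 0.25
grasp_force: 63.4
```

>>> drive_tool([
  {"tx":0,"ty":0,"tz":-0.1,"wx":0,"wy":0,"wz":0,"jaw":0.2},
  {"tx":0,"ty":0,"tz":0,"wx":0,"wy":0,"wz":0,"jaw":0.2},
  {"tx":0,"ty":0,"tz":0,"wx":0,"wy":0,"wz":0,"jaw":0.2},
])

```text
t: 6.5
tcp_pos: [0.5319, 0.2242, 0.0907]
ee_rot: [-0.198, 0.98, 0.0, 0.0]
wrist_force: [-2.0, -1.2, 11.3]
finger_gap: 0.249
grasp_force: 64.6
```

>>> drive_tool([
  {"tx":0,"ty":0,"tz":-0.1,"wx":0,"wy":0,"wz":0,"jaw":0.2},
  {"tx":0,"ty":0,"tz":0,"wx":0,"wy":0,"wz":0,"jaw":0.2},
  {"tx":0,"ty":0,"tz":0,"wx":0,"wy":0,"wz":0,"jaw":0.2},
])

```text
t: 6.8
tcp_pos: [0.5319, 0.2242, 0.0905]
ee_rot: [-0.198, 0.98, 0.0, 0.0]
wrist_force: [-4.0, -1.1, 16.9]
finger_gap: 0.247
grasp_force: 65.7
```

Run:
```python
from h import *
b,d=grab("side","side4"); s=readout.sense(); t=s["tcp_pos"]; print(s["t"],t,s["wrist_force"],s["wrist_torque"])
W=cloud("side",d); q=W.reshape(-1,3); g=b.reshape(-1,3).mean(-1)
near=np.hypot(q[:,0]-.5295,q[:,1]-.225)<.034
dark=near&(g<45); print(np.histogram(q[dark,2],bins=np.arange(.06,.12,.002)))
fl=dark&(q[:,2]>.074)&(q[:,2]<.09); A=np.c_[q[fl][:,:2]-[.5295,.225],np.ones(fl.sum())]
r=least_squares(lambda x:A@x-q[fl][:,2],[0,0,.08],loss="soft_l1",f_scale=.001); print("plane",r.x,fl.sum())
print("cap",circ(W,(.5295,.225),.076,.09,.032,.045))
u,v=proj("side",t)[0].astype(int)
c2=cv2.resize(b[v-40:v+60,u-60:u+60,::-1],(720,600),interpolation=cv2.INTER_CUBIC)
cv2.imwrite("pics/c4.png",np.clip(c2.astype(float)*1.3,0,255).astype(np.uint8))
```

```text
6.85 [0.53192016 0.22422968 0.09058447] [-3.26524347 -1.62438774 17.22181546] [-0.38683228  0.84197605  0.023197  ]
(array([  0,   0,   0,   0,   0,   0,   0,   0,   0,   0,  66, 116,  13,
         6,   7,   3,   9,   7,   4,   8,   9,  10,  10,   9,   9,   9,
        10,   9,  12]), array([0.06 , 0.062, 0.064, 0.066, 0.068, 0.07 , 0.072, 0.074, 0.076,
       0.078, 0.08 , 0.082, 0.084, 0.086, 0.088, 0.09 , 0.092, 0.094,
       0.096, 0.098, 0.1  , 0.102, 0.104, 0.106, 0.108, 0.11 , 0.112,
       0.114, 0.116, 0.118]))
plane [-0.01173022 -0.00118194  0.0823737 ] 208
cap (array([0.5277, 0.2263]), 396, 19, np.float64(0.0013), np.float64(0.082))
```

View pics/c4.png

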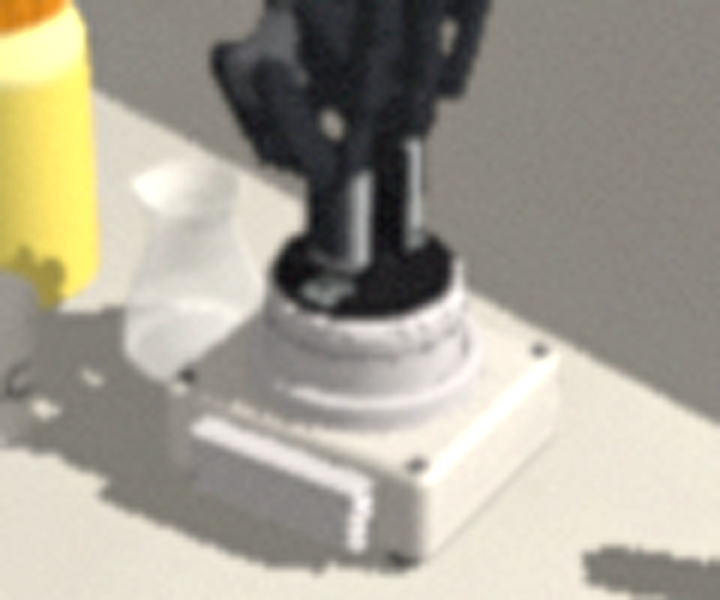

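The flange at about (365,280) in the crop sits on the rim or very close to it. I'll check the rim height against the flange height without the tube's side wall in the sample.

Run:
```python
from h import *
for f,n in(("top0","top"),("side0","side"),("side3","side"),("side4","side")):
    z=np.load(f+".npz");W=cloud(n,z["d"]);q=W.reshape(-1,3);c=(.5319,.2239) if n=="top" else (.5292,.225)
    rr=np.hypot(q[:,0]-c[0],q[:,1]-c[1]); g=z["p"].reshape(-1,3).mean(-1)
    m=(rr>.025)&(rr<.0335)&(q[:,2]>.068)&(q[:,2]<.088)
    print(f,m.sum(),np.nanpercentile(q[m,2],[10,25,50,75,90]).round(4))
    A=np.c_[q[m][:,:2]-c,np.ones(m.sum())]; r=least_squares(lambda x:A@x-q[m][:,2],[0,0,.08],loss="soft_l1",f_scale=.001); print(r.x.round(4))
```

```text
top0 360 [0.0752 0.076  0.077  0.0781 0.0787]
[0.0016 0.0062 0.077 ]
side0 309 [0.0696 0.074  0.0775 0.0786 0.0792]
[ 0.0233 -0.0138  0.0773]
side3 253 [0.0698 0.0739 0.0774 0.0784 0.0789]
[ 0.0244 -0.014   0.0774]
side4 285 [0.0714 0.0757 0.0793 0.082  0.0828]
[ 0.1034 -0.0418  0.0808]
```

The rim reads 0.0784 and the flange top 0.0824 in the same camera. That is 4.0 mm, the flange thickness, so the cap is home. I'll ease off to about 10 N and release.

>>> drive_tool([
  {"tx":0,"ty":0,"tz":0.1,"wx":0,"wy":0,"wz":0,"jaw":0.2},
  {"tx":0,"ty":0,"tz":0,"wx":0,"wy":0,"wz":0,"jaw":0.6},
  {"tx":0,"ty":0,"tz":0,"wx":0,"wy":0,"wz":0,"jaw":0.6},
  {"tx":0,"ty":0,"tz":0,"wx":0,"wy":0,"wz":0,"jaw":0.6},
  {"tx":0,"ty":0,"tz":0,"wx":0,"wy":0,"wz":0,"jaw":0.6},
  {"tx":0,"ty":0,"tz":0,"wx":0,"wy":0,"wz":0,"jaw":0.6},
])

```text
t: 7.45
tcp_pos: [0.5311, 0.2238, 0.0888]
ee_rot: [-0.198, 0.98, -0.0, -0.001]
wrist_force: [0.5, 0.5, -1.1]
finger_gap: 0.599
grasp_force: 0.0
```

Released, with no force on the wrist. I'll rise straight up, clear the cap and look.

>>> drive_tool([
  {"tx":0,"ty":0,"tz":1,"wx":0,"wy":0,"wz":0,"jaw":0.6},
  {"tx":0,"ty":0,"tz":3,"wx":0,"wy":0,"wz":0,"jaw":0.6},
  {"tx":0,"ty":0,"tz":4,"wx":0,"wy":0,"wz":0,"jaw":0.6},
  {"tx":0,"ty":0,"tz":4,"wx":0,"wy":0,"wz":0,"jaw":0.6},
  {"tx":-2,"ty":4,"tz":1,"wx":0,"wy":0,"wz":0,"jaw":0.6},
  {"tx":-2,"ty":4,"tz":0,"wx":0,"wy":0,"wz":0,"jaw":0.6},
  {"tx":-2,"ty":4,"tz":0,"wx":0,"wy":0,"wz":0,"jaw":0.6},
  {"tx":0,"ty":0,"tz":0,"wx":0,"wy":0,"wz":0,"jaw":0.6},
])

```text
t: 8.25
tcp_pos: [0.4667, 0.3515, 0.2205]
ee_rot: [-0.204, 0.979, 0.003, -0.0]
wrist_force: [-0.2, 0.9, -0.0]
finger_gap: 0.601
grasp_force: 0.0
```

Run:
```python
from h import *
b,d=grab("side","side5"); a,dt=grab("top","top5"); s=readout.sense(); print(s["t"],s["tcp_pos"],s["wrist_force"])
for n,d_,c in(("side",d,(.5292,.225)),("top",dt,(.5319,.2239))):
    q=cloud(n,d_).reshape(-1,3); rr=np.hypot(q[:,0]-c[0],q[:,1]-c[1])
    m=(rr<.031)&(q[:,2]>.072)&(q[:,2]<.092); A=np.c_[q[m][:,:2]-c,np.ones(m.sum())]
    r=least_squares(lambda x:A@x-q[m][:,2],[0,0,.08],loss="soft_l1",f_scale=.0007); print(n,r.x.round(4),np.nanpercentile(q[m,2],[10,50,90]).round(4))
    e=(rr<.03)&(q[:,2]>.1)&(q[:,2]<.115); 
    if e.sum()>5: print("ears",cv2.minAreaRect((q[e][:,:2]*1000).astype(np.float32)),np.percentile(q[e,2],95))
u,v=proj("side",(.53,.225,.085))[0].astype(int);U,V=proj("top",(.53,.225,.085))[0].astype(int)
c2=np.hstack([cv2.resize(x[j-40:j+40,i-40:i+40,::-1],(400,400),interpolation=cv2.INTER_CUBIC) for x,i,j in((b,u,v),(a,U,V))])
cv2.imwrite("pics/c5.png",np.clip(c2.astype(float)*1.5,0,255).astype(np.uint8))
```

```text
8.35 [0.47074271 0.34511331 0.2198924 ] [ 0.25308118 -0.39281277  0.4150734 ]
side [ 0.0544 -0.0221  0.0856] [0.0784 0.0852 0.0876]
ears ((530.298095703125, 225.17031860351562), (18.920589447021484, 40.36458206176758), 21.974212646484375) 0.11029192860562545
top [0.   0.   0.08] nan
  return np.nanmean(a, axis, out=out, keepdims=keepdims)
```

View pics/c5.png

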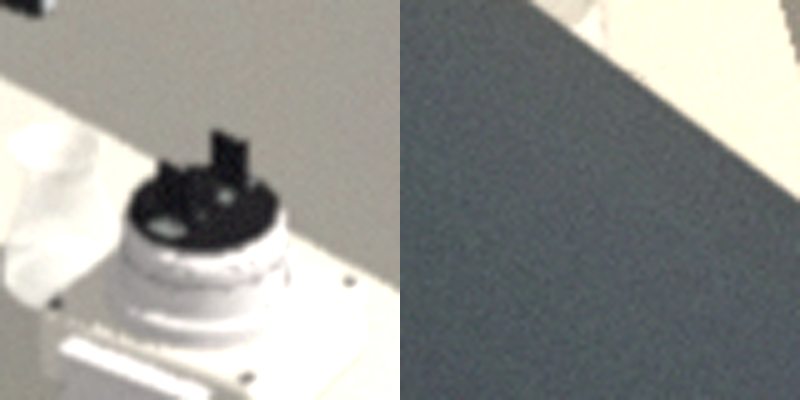

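The cap is level in the mouth at about (205,205) in the crop, with its ears sprung apart. The flange has risen about 3 mm from home to 0.0853, as expected when latched; unlatched it would read about 0.089. I'll check the tilt using dark pixels only, then sign off.

Run:
```python
from h import *
z=np.load("side5.npz"); q=cloud("side",z["d"]).reshape(-1,3); g=z["p"].reshape(-1,3).mean(-1)
c=np.array([.5292,.225]); m=(np.hypot(*(q[:,:2]-c).T)<.030)&(g<45)&(q[:,2]>.08)&(q[:,2]<.092)
A=np.c_[q[m][:,:2]-c,np.ones(m.sum())]
r=least_squares(lambda x:A@x-q[m][:,2],[0,0,.085],loss="soft_l1",f_scale=.0007); print(m.sum(),"tilt deg",np.degrees(r.x[:2]).round(2),"z",r.x[2].round(4))
if np.abs(r.x[:2]).max()<.06 and abs(r.x[2]-.0853)<.0015: print(ticket.sign_off())
```

```text
222 tilt deg [ 0.73 -0.39] z 0.0857
the job is handed in; nothing more can be done
None
```

The dust cap is latched on the port and level to within about 1°. I pressed it home with about 17 N, let the ears spring out, moved the arm clear without touching the bystanders, and signed the job off at about 8.4 s.

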